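# Make up a weighted curing pack in the corner jig

### The job

Make up the curing pack from the bottom, letting go of each piece before fetching the next: the metal carrier plate flat in the jig between its four corner angles, then the green board from its black rest, centred lengthways across the carrier's two raised lands, then the white pressure block, centred lengthways on the board, rubber foot down, and last the brass weight upright in the middle of the block. Leave the loupe, the reel and the spare press tip where they are.

Things in the scene. Friction and masses are not known exactly. Their poses are not given: they have to be found in the camera images.
- jig_seat (a point): Centre of the seat of the curing jig, a dark steel base plate 82 x 122 x 10 mm fixed to the bench (its bottom on z = 0); this point lies on the plate's top face, 10 mm above the bench. Four bright steel corner angles, 8 mm high above the plate, bound a pocket of 62 (x) by 102 (y) mm, y being the jig's long side; each angle runs only 22 to 26 mm from its corner, so the middle of every side is open to fingers. z up.
- carrier_mid (a point): Carrier plate, loose bare aluminium, 0.16 kg: plate 50 (x) by 90 (y) by 12 mm, with two raised lands on top at y = -24 and +24 mm, each 34 (x) by 12 (y) by 8 mm, so 20 mm high in all. The point is its centre, 10 mm above its underside; y is its long side, z up. Grip it across x by the plate's long edges at mid-length.
- board_mid (a point): Green circuit board, loose, 22 (x) by 70 (y) mm, 14 g, 2 mm thick (parts on its top look up to 4 mm high but are not solid). The point is the centre of the 2 mm thickness, 1 mm above its underside; y is its long side, z up. It starts lying on the black rest, its underside 15 mm above the bench, aligned with the rest; grip it across x at mid-length, where there is free space 10 mm deep below it on the rest and 8 mm deep when it lies on the carrier's lands.
- rest: Black plastic board rest fixed to the bench: base 44 (x) by 78 (y) by 5 mm with two end blocks at y = -26 and +26 mm, each 32 (x) by 12 (y) mm, tops 15 mm above the bench. Origin: centre of its underside on the bench; z up.
- block_mid (a point): Pressure block, loose, 0.12 kg: white plastic body 34 (x) by 58 (y) by 18 mm on a black rubber foot 24 (x) by 52 (y) by 4 mm, 22 mm high in all, with a flat grey disc mark in the middle of the flat top. The point is its centre, 11 mm above its underside; y is its long side, z up. It stands on its foot.
- weight_mid (a point): Brass calibration weight, loose, 0.11 kg, standing upright: round body 26 mm in diameter, with neck and knob on top, 38 mm high. The point is on its axis half-way up, 19 mm above its underside; z up.
- loupe_mid (a point): Black round loupe, 37 mm in diameter, 40 mm high, loose; a bystander, not to be moved. The point is its centre, 20 mm up.
- reel_mid (a point): Pale flat film reel, 68 mm in diameter, 12 mm high, loose; a bystander, not to be moved. The point is its centre, 6 mm up.
- tip_bar_mid (a point): Spare press tip, a steel bar 12 (x) by 72 (y) by 19 mm high, loose; a bystander, not to be moved. The point is its centre, 9.5 mm up; y along the bar.

How it is judged (in metres and radians):
On the way, in this order (a step that is already met when the one before it is completed fails the run):
1. the carrier lies flat in the jig, released (horizontal distance between carrier_mid and jig_seat below 0.012 m and z of carrier_mid in the frame of jig_seat between 0.007 and 0.013 m and angle between the y axis of carrier_mid and the y axis of jig_seat, either way round below 0.2 rad and contact force between the fingers and carrier below 0.05 N), for 0.2 s.
2. the board lies across the carrier's lands, released (horizontal distance between carrier_mid and jig_seat below 0.012 m and z of carrier_mid in the frame of jig_seat between 0.007 and 0.013 m and angle between the y axis of carrier_mid and the y axis of jig_seat, either way round below 0.2 rad and horizontal distance between board_mid and carrier_mid below 0.008 m and z of board_mid in the frame of carrier_mid between 0.008 and 0.014 m and angle between the y axis of board_mid and the y axis of carrier_mid, either way round below 0.2 rad and contact force between the fingers and board below 0.05 N), for 0.2 s.
3. the pressure block stands on the board, released (horizontal distance between carrier_mid and jig_seat below 0.012 m and z of carrier_mid in the frame of jig_seat between 0.007 and 0.013 m and angle between the y axis of carrier_mid and the y axis of jig_seat, either way round below 0.2 rad and horizontal distance between board_mid and carrier_mid below 0.008 m and z of board_mid in the frame of carrier_mid between 0.008 and 0.014 m and angle between the y axis of board_mid and the y axis of carrier_mid, either way round below 0.2 rad and horizontal distance between block_mid and board_mid below 0.008 m and z of block_mid in the frame of board_mid between 0.009 and 0.015 m and angle between the y axis of block_mid and the y axis of board_mid, either way round below 0.25 rad and contact force between the fingers and block below 0.05 N), for 0.2 s.
4. the weight stands on the block, released (horizontal distance between carrier_mid and jig_seat below 0.012 m and z of carrier_mid in the frame of jig_seat between 0.007 and 0.013 m and angle between the y axis of carrier_mid and the y axis of jig_seat, either way round below 0.2 rad and horizontal distance between board_mid and carrier_mid below 0.008 m and z of board_mid in the frame of carrier_mid between 0.008 and 0.014 m and angle between the y axis of board_mid and the y axis of carrier_mid, either way round below 0.2 rad and horizontal distance between block_mid and board_mid below 0.008 m and z of block_mid in the frame of board_mid between 0.009 and 0.015 m and angle between the y axis of block_mid and the y axis of board_mid, either way round below 0.25 rad and horizontal distance between weight_mid and block_mid below 0.008 m and z of weight_mid in the frame of block_mid between 0.027 and 0.033 m and contact force between the fingers and weight below 0.05 N), for 0.2 s.
At the end, for the whole second after the job is handed in: Carrier flat on the jig seat (centre within 12 mm, 0.2 rad), board on its lands (8 mm, 0.2 rad), block on the board (8 mm, 0.25 rad), weight upright on the block (8 mm); heights within 3 mm, tilts under 0.06 rad, all released and at rest (horizontal distance between carrier_mid and jig_seat below 0.012 m and z of carrier_mid in the frame of jig_seat between 0.007 and 0.013 m and angle between the y axis of carrier_mid and the y axis of jig_seat, either way round below 0.2 rad and horizontal distance between board_mid and carrier_mid below 0.008 m and z of board_mid in the frame of carrier_mid between 0.008 and 0.014 m and angle between the y axis of board_mid and the y axis of carrier_mid, either way round below 0.2 rad and horizontal distance between block_mid and board_mid below 0.008 m and z of block_mid in the frame of board_mid between 0.009 and 0.015 m and angle between the y axis of block_mid and the y axis of board_mid, either way round below 0.25 rad and horizontal distance between weight_mid and block_mid below 0.008 m and z of weight_mid in the frame of block_mid between 0.027 and 0.033 m and angle between each of carrier_mid, board_mid, block_mid, weight_mid's own z axis and vertical below 0.06 rad and linear speed of each of carrier, board, block, weight below 0.01 m/s); the robot touches nothing.
It fails at once if the loupe is shifted more than 20 mm (distance of loupe_mid from where it was at the start of the episode above 0.02 m).
It fails at once if the reel is shifted more than 20 mm (distance of reel_mid from where it was at the start of the episode above 0.02 m).
It fails at once if the spare press tip is shifted more than 20 mm (distance of tip_bar_mid from where it was at the start of the episode above 0.02 m).
It also fails if it takes over 118 s, if anything falls off the work surface, if the arm or the gripper's body presses on something with over 40 N, if the wrist force passes 120 N, or if a joint passes its speed limit or range.

### The arm

A 6-joint arm with a two-finger parallel gripper is mounted at the origin on a cart in front of the work surface, level with it; the furniture and walls round the work are solid. World frame = base frame: x ahead of the robot, y to its left, z up, the work surface at z = 0. Lengths are in mm, angles in rad, forces in N, time in s.
With the tool pointing down it reaches from about 275 to 975 mm from the base axis. Payload 8.4 kg.
Tool frame: the origin (TCP) lies midway between the tips of the shut fingers; the grasp point (between the pads) lies 19 mm behind it (bot.tcp_to_grasp is the distance from the TCP to the grasp point, in mm); z points along the fingers, y is the line along which they close (so a half turn about z gives the same grasp; the last joint's range is limited). The gripper opens to 92 mm and grips with 3 to 60 N. Pads are 20 mm wide; open, the fingers measure 128 mm over their backs; the gripper's body (75 mm by 189 mm) begins 69 mm behind the grasp point.
Start: joints at [-1.167, 0.353, 1.633, -0, 1.155, -0.002], TCP at [246.72, -574.245, 214.583] pointing down, gripper open.
Joint ranges: [-2.63, 2.63], [-0.92, 2.1], [0.06, 2.66], [-1.3, 4.44], [0, 2.69], [-3.02, 3.02]. Speed limits (rad/s): [2.22, 2.22, 2.79, 3.14, 3.14, 3.14].

### API

Orientations are given as a unit quaternion [x, y, z, w].
In Python, from bench import status, imaging, job, bot gives the robot as it stands.
- The arm moves only by the tool step_arm, never from a script. Its argument "deltas" is a list of rows, each an object with "travel": the shift along the tool's x, y, z in mm, a list of three; "delta_rot": the turn, a rotation vector about the tool's x, y, z in rad, a list of three. In form: [{"travel": [tx, ty, tz], "delta_rot": [rx, ry, rz]}, ...]. A call has 1 to 20 rows; each row shifts and turns the commanded pose from where the row before left it, along the tool's axes as they then stand; what a row does not reach is not made up. A row lasts 1/10 s, in which the tool goes at most 50 mm and 8.59 degrees, less where a joint would pass 70% of its speed; a pose out of reach is approached as far as the arm can. A call is refused whole if a number of a shift passes 50 or a number of a turn 0.15, either way. A call with a gripper value outside its range is refused whole. "hand" is the closure in counts, from 0 (fully open) to 255 (shut), set as the call begins (left out, the last holds). The fingers move at their own pace and stop on an object; the grip force is fixed at half the most. Time passes only in rows, so rows that do not move let the fingers close. It gives the time, the measured TCP pose, the force, the opening and the grip force at its end, in the units of the state.
- status.sense(): the state, without advancing time (a new reading comes with each control period).
- imaging.get_image(name): name is "scene" or "top" or "wrist"; returns a dict with "pixels" (480x640x3 uint8, blue, green, red), "camera_matrix" (3x3 intrinsics, pixels), "cam_to_world" (4x4, takes a point from camera to world coordinates); the wrist camera has in their place "mount" (4x4, takes a point from camera to tool coordinates, whose origin is the TCP and whose axes are the flange's). Camera axes: x right, y down, z forward; pixel columns grow to the right and rows downward; lengths in mm; the calibration is good to about 2 mm. A picture is of the moment at which its call begins: read the wrist's pose just before it. There is no depth.
- job.sign_off(): hands the job in; it is judged then, once.
The state is a dict: "time_s": time; "joints": joint angles; "qvel": joint speeds; "joint_efforts": joint torques, N m; "tool_pos": TCP position; "orientation": TCP orientation; "force": force on the tool from outside, world axes, zero at the start; "ft_torque": the same for the moment, N m; "width": finger opening in mm; "finger_force": force on a finger pad.
Only numpy, scipy, OpenCV 4.12 (cv2) and the standard library are available. Lean on these libraries where they do the work, as an engineer would, in place of code of your own. Each camera call takes 0.05 s, during which the arm holds its last target. There are 200 camera calls.

## Working session

There is one attempt and no reset: what is moved stays moved. The work goes in short steps, Python scripts to look and compute and a tool call to move; the robot and the scene stay as the last step left them, time stands still between calls to the robot, and variables do not carry over. Pictures are saved under pics/ and viewed, at most 16 in all, crops included, and the job is handed in when it is done.

Besides the shell and the picture viewer there is one more tool, called after "Request:" as name(argument=value, ...) on one line, values as JSON. step_arm: Moves the arm, as the interface text tells. Its arguments: {"type":"object","properties":{"deltas":{"type":"array"},"hand":{"type":"number"}},"required":["deltas"]}

```bash
mkdir -p pics; ls; cat > h.py <<'E'
import numpy as np, cv2
from scipy.spatial.transform import Rotation as R
from bench import status, imaging, job, bot
def snap(name,fn):
    s=status.sense(); im=imaging.get_image(name); cv2.imwrite('pics/'+fn,im['pixels'])
    if 'cam_to_world' in im: T=np.array(im['cam_to_world'])
    else:
        W=np.eye(4); W[:3,:3]=R.from_quat(s['orientation']).as_matrix(); W[:3,3]=s['tool_pos']; T=W@np.array(im['mount'])
    K=np.array(im['camera_matrix']); np.savez('pics/'+fn+'.npz',K=K,T=T); return im['pixels'],K,T
def px(fn,u,v,z):
    d=np.load('pics/'+fn+'.npz'); r=d['T'][:3,:3]@np.linalg.solve(d['K'],[u,v,1]); o=d['T'][:3,3]
    return (o+r*(z-o[2])/r[2])[:2].round(1)
E
python3 - <<'E'
from h import *
for n in('top','scene'):
    p,K,T=snap(n,n+'0.png'); print(T.round(2),K.round(1))
print(status.sense())
E
```

```text
pics
[[ 1.0000e-02 -9.8000e-01  1.9000e-01  3.4035e+02]
 [-1.0000e+00 -2.0000e-02 -3.0000e-02  5.4430e+01]
 [ 3.0000e-02 -1.9000e-01 -9.8000e-01  9.4620e+02]
 [ 0.0000e+00  0.0000e+00  0.0000e+00  1.0000e+00]] [[439.5   0.  324.1]
 [  0.  439.5 234.2]
 [  0.    0.    1. ]]
[[-7.6000e-01 -5.1000e-01  4.0000e-01  5.0840e+01]
 [-6.5000e-01  6.0000e-01 -4.7000e-01  5.8151e+02]
 [-1.0000e-02 -6.2000e-01 -7.9000e-01  9.4986e+02]
 [ 0.0000e+00  0.0000e+00  0.0000e+00  1.0000e+00]] [[520.4   0.  312.2]
 [  0.  520.4 239.5]
 [  0.    0.    1. ]]
{'time_s': 0.1, 'joints': array([-1.16738130e+00,  3.53575346e-01,  1.63404988e+00,  3.86141177e-06,
        1.15519115e+00, -2.37870676e-03]), 'qvel': array([-7.88759803e-05, -1.28930104e-03, -3.57265409e-03, -1.15246286e-03,
       -8.01349366e-04,  5.63517582e-04]), 'joint_efforts': array([-1.40255586e-03, -5.94906521e+01, -3.34930086e+01,  6.97546522e-02,
        1.83913432e-02, -5.05213791e-05]), 'tool_pos': array([ 246.55876752, -573.83408546,  213.9452057 ]), 'orientation': array([ 9.79486922e-01,  2.01506814e-01, -1.20138617e-04, -5.99955067e-04]), 'force': array([-0.13191601, -0.06671221, -0.832092  ]), 'ft_torque': array([-0.00124973,  0.01097649,  0.00981199]), 'finger_force': 0.0, 'width': 91.59588091036926}
```

View pics/top0.png

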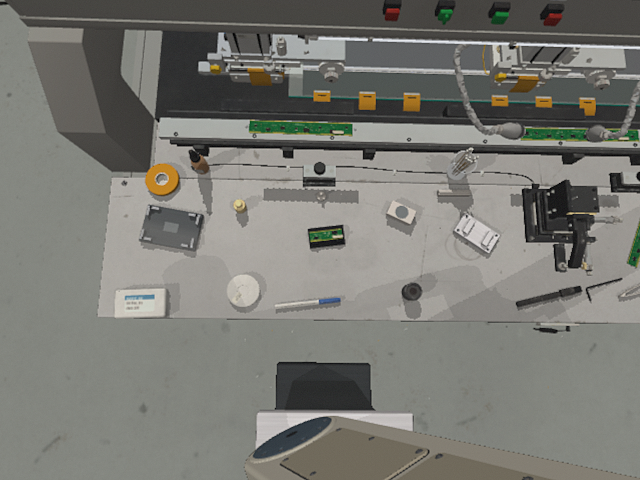

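View pics/scene0.png

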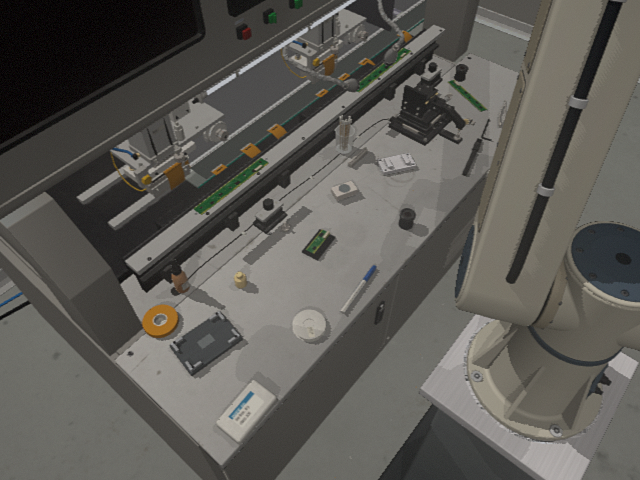

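The top view shows the jig at (171,228), weight (239,206), board (326,236), block (402,213) and carrier (477,232). The bystanders are the reel (243,291), loupe (412,291) and tip bar (452,193). The scene view agrees. Next I'll enlarge crops to measure.

```bash
python3 - <<'E'
from h import *
p=cv2.imread('pics/top0.png')
a=cv2.resize(p[190:265,130:260],None,fx=5,fy=5,interpolation=cv2.INTER_CUBIC)
b=cv2.resize(p[180:265,375:505],None,fx=5,fy=5,interpolation=cv2.INTER_CUBIC)
c=np.vstack([a,b])[:, :]; cv2.imwrite('pics/crop1.png',cv2.resize(c,None,fx=.75,fy=.75))
for n,u,v,z in[('jig',171,228,12),('weight',239,204,38),('board',326,236,17),('block',402,212,22),('car',477,232,15),('tip',452,193,19),('loupe',412,291,40),('reel',243,291,12)]: print(n,px('top0.png',u,v,z))
E
```

```text
jig [524.7 356.3]
weight [574.  209.3]
board [512.2  23.5]
block [ 567.2 -141.1]
car [ 527.3 -306.3]
tip [ 613.2 -253.7]
loupe [ 395.7 -154.5]
reel [392.6 196.5]
```

View pics/crop1.png

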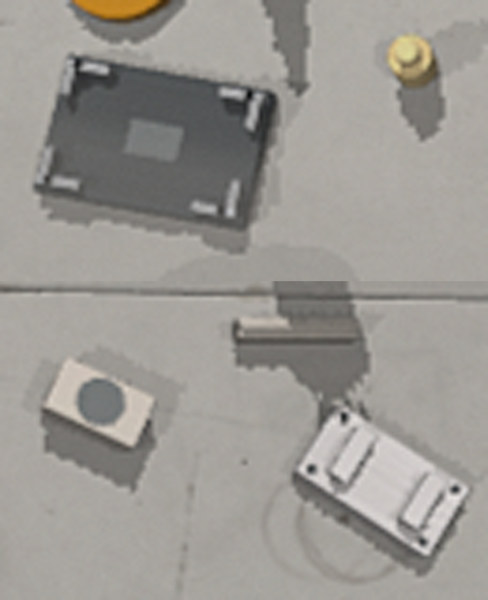

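The crop shows the carrier's top corners at about (340,408), (468,490), (425,555), (295,477). The block's are (72,357), (155,398), (133,447), (43,405), and the jig plate's are (75,58), (278,92), (248,228), (38,188).

```bash
cat >> h.py <<'E'
def plan(x,y,tz,axis_deg):
    """tool-frame shift to reach TCP x,y,z and yaw so closing line (tool y) lies along axis_deg (mod 180)"""
    s=status.sense(); M=R.from_quat(s['orientation']).as_matrix(); d=np.array([x,y,tz])-s['tool_pos']
    ya=np.degrees(np.arctan2(M[1,1],M[0,1])); t=(axis_deg-ya+90)%180-90
    print('tool shift',(M.T@d).round(1),'turn about tool z',round(-np.radians(t),3),'alt',round(-np.radians(t-180*np.sign(t)),3),'tilt',(np.degrees(M[:2,2])).round(2),'j6',s['joints'][5].round(2),'pos',s['tool_pos'].round(1),'t',s['time_s'])
def quad(fn,pts,z):
    P=np.array([px(fn,u,v,z) for u,v in pts]); (c,wh,_)=cv2.minAreaRect(P.astype(np.float32)); 
    e=cv2.boxPoints((c,wh,_)); a,b=e[1]-e[0],e[2]-e[1]; l=a if np.hypot(*a)>np.hypot(*b) else b
    yl=np.degrees(np.arctan2(l[1],l[0]))%180; print('centre',P.mean(0).round(1),np.round(c,1),'size',np.round(wh,1),'long axis',round(yl,1),'short',round((yl+90)%180,1))
E
python3 - <<'E'
from h import *
f=lambda P,o:[(o[0]+x/3.75,o[1]+y/3.75) for x,y in P]
quad('top0.png',f([(340,408),(468,490),(425,555),(295,477)],(375,105)),12)
quad('top0.png',f([(75,58),(278,92),(248,228),(38,188)],(130,190)),10)
quad('top0.png',f([(72,357),(155,398),(133,447),(43,405)],(375,105)),22)
quad('top0.png',[(308,228),(343,225),(345,246),(310,249)],8)
im=imaging.get_image('wrist');print(np.array(im['mount']).round(2),im['camera_matrix'])
plan(525,-306,170,60)
E
```

```text
centre [ 524.3 -307. ] [ 523.5 -306.7] size [88.4 50.7] long axis 56.9 short 146.9
centre [526.1 353.6] [526.7 353.3] size [121.8  80.6] long axis 80.1 short 170.1
centre [ 567.  -140.8] [ 567.6 -140.1] size [57.  33.6] long axis 65.1 short 155.1
centre [511.8  22. ] [511.8  22. ] size [46.6 76.7] long axis 96.1 short 6.1
[[   0.     -0.97   -0.25   70.97]
 [   1.      0.     -0.     -0.47]
 [   0.     -0.25    0.97 -168.88]
 [   0.      0.      0.      1.  ]] [[355.72367711   0.         314.44218247]
 [  0.         355.72367711 238.18001986]
 [  0.           0.           1.        ]]
tool shift [ 361.6 -136.2   44.2] turn about tool z 0.929 alt -2.212 tilt [-0.02  0.05] j6 -0.0 pos [ 246.6 -573.9  214. ] t 0.15
```

Request:
step_arm(deltas=[{"travel":[30,-11,4],"delta_rot":[0,0,0]},{"travel":[30,-11,4],"delta_rot":[0,0,0]},{"travel":[30,-11,4],"delta_rot":[0,0,0]},{"travel":[30,-11,4],"delta_rot":[0,0,0]},{"travel":[30,-11,4],"delta_rot":[0,0,0]},{"travel":[30,-11,4],"delta_rot":[0,0,0]},{"travel":[30,-11,4],"delta_rot":[0,0,0]},{"travel":[30,-11,4],"delta_rot":[0,0,0]},{"travel":[30,-11,4],"delta_rot":[0,0,0]},{"travel":[30,-11,4],"delta_rot":[0,0,0]},{"travel":[30,-11,4],"delta_rot":[0,0,0]},{"travel":[30,-11,4],"delta_rot":[0,0,0]},{"travel":[0,0,10],"delta_rot":[0,0,-0.1]},{"travel":[0,0,10],"delta_rot":[0,0,-0.1]},{"travel":[0,0,10],"delta_rot":[0,0,-0.1]},{"travel":[0,0,10],"delta_rot":[0,0,-0.1]},{"travel":[0,0,0],"delta_rot":[0,0,-0.1]},{"travel":[0,0,0],"delta_rot":[0,0,-0.086]},{"travel":[0,0,0],"delta_rot":[0,0,0]},{"travel":[0,0,0],"delta_rot":[0,0,0]}], hand=0)

```text
time_s: 2.15
tool_pos: [525.3, -310.8, 126.5]
orientation: [0.88, 0.475, -0.0, -0.0]
force: [0.2, 0.1, -0.1]
width: 91.7
finger_force: 0.0
```

```bash
python3 - <<'E'
from h import *
snap('wrist','w1.png'); plan(524,-307,20,147)
E
```

```text
tool shift [  2.5  -3.2 106.5] turn about tool z -0.006 alt 3.136 tilt [-0.  0.] j6 0.04 pos [ 525.3 -310.9  126.5] t 2.2
```

View pics/w1.png

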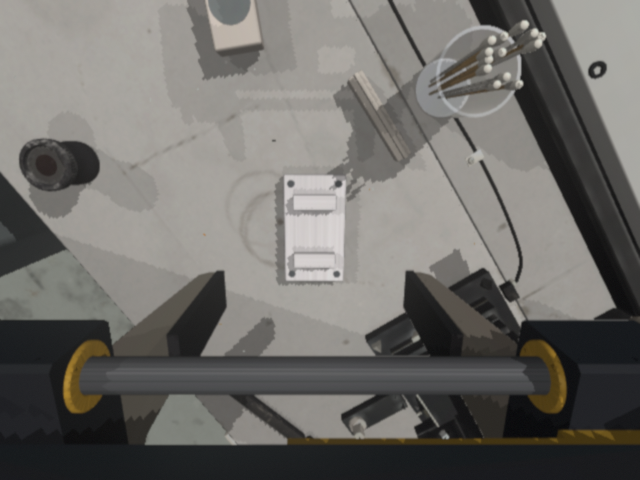

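The wrist view shows the carrier centred near (314,228), with plate corners about (283,175), (344,176), (343,281), (285,281). The black microscope stand is at lower right, so I'll check clearance to it.

```bash
python3 - <<'E'
from h import *
quad('w1.png',[(283,175),(344,176),(343,281),(285,281)],12)
for z in(0,80,120):print(z,px('top0.png',523,187,z),px('top0.png',525,240,z),px('w1.png',500,275,z),px('w1.png',368,340,z))
plan(524,-307,6,147)
E
```

```text
centre [ 526.2 -307.3] [ 526.5 -307.3] size [89.1 49.3] long axis 56.5 short 146.5
0 [ 636.4 -423.4] [ 514.1 -418.9] [ 639.8 -433.7] [ 509.2 -424.8]
80 [ 611.3 -383. ] [ 499.4 -378.9] [ 619.2 -384.2] [ 524.  -377.7]
120 [ 598.8 -362.8] [ 492.1 -358.9] [ 608.9 -359.4] [ 531.4 -354.1]
tool shift [  2.5  -3.2 120.5] turn about tool z -0.006 alt 3.136 tilt [-0.  0.] j6 0.04 pos [ 525.3 -310.9  126.5] t 2.2
```

```bash
python3 - <<'E'
from h import *
for z in(0,10,30,60,90):print(z,px('scene0.png',391,128,z),px('top0.png',525,241,z))
p=cv2.imread('pics/scene0.png')[40:200,320:520]; cv2.imwrite('pics/c2.png',cv2.resize(p,None,fx=3,fy=3))
E
```

```text
0 [ 620.4 -422.4] [ 511.9 -418.7]
10 [ 614.4 -411.8] [ 510.  -413.7]
30 [ 602.4 -390.7] [ 506.4 -403.7]
60 [ 584.4 -359. ] [ 501.  -388.7]
90 [ 566.4 -327.3] [ 495.5 -373.7]
```

View pics/c2.png

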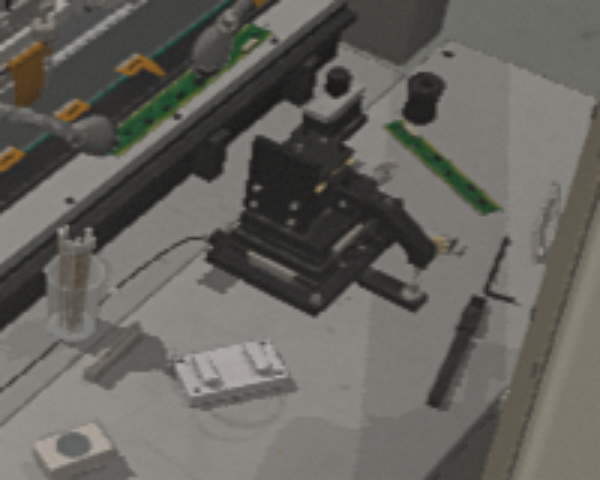

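The stand's base is low and its tall part is set back, so there is clearance. I'll descend and grip.

Request:
step_arm(deltas=[{"travel":[3.2,-2,20],"delta_rot":[0,0,0]},{"travel":[0,0,25],"delta_rot":[0,0,0]},{"travel":[0,0,25],"delta_rot":[0,0,0]},{"travel":[0,0,20],"delta_rot":[0,0,0]},{"travel":[0,0,15],"delta_rot":[0,0,0]},{"travel":[0,0,10],"delta_rot":[0,0,0]},{"travel":[0,0,7],"delta_rot":[0,0,0]},{"travel":[0,0,0],"delta_rot":[0,0,0]},{"travel":[0,0,0],"delta_rot":[0,0,0]}], hand=0)

```text
time_s: 3.1
tool_pos: [525.8, -307.3, 5.1]
orientation: [0.88, 0.476, 0.0, 0.0]
force: [-0.2, -0.5, -0.0]
width: 91.8
finger_force: 0.0
```

Request:
step_arm(deltas=[{"travel":[0,0,0],"delta_rot":[0,0,0]},{"travel":[0,0,0],"delta_rot":[0,0,0]},{"travel":[0,0,0],"delta_rot":[0,0,0]},{"travel":[0,0,0],"delta_rot":[0,0,0]},{"travel":[0,0,0],"delta_rot":[0,0,0]},{"travel":[0,0,0],"delta_rot":[0,0,0]},{"travel":[0,0,0],"delta_rot":[0,0,0]},{"travel":[0,0,0],"delta_rot":[0,0,0]},{"travel":[0,0,0],"delta_rot":[0,0,0]},{"travel":[0,0,0],"delta_rot":[0,0,0]},{"travel":[0,0,0],"delta_rot":[0,0,0]},{"travel":[0,0,0],"delta_rot":[0,0,0]}], hand=255)

```text
time_s: 4.3
tool_pos: [525.6, -307.2, 4.7]
orientation: [0.88, 0.476, 0.0, 0.0]
force: [0.2, -0.7, 1.6]
width: 49.6
finger_force: 30.0
```

Request:
step_arm(deltas=[{"travel":[0,0,-8],"delta_rot":[0,0,0]},{"travel":[0,0,-20],"delta_rot":[0,0,0]},{"travel":[0,0,-30],"delta_rot":[0,0,0]},{"travel":[0,0,-30],"delta_rot":[0,0,0]},{"travel":[10,-6.5,-22],"delta_rot":[0,0,0]},{"travel":[20,-13,-5],"delta_rot":[0,0,0]},{"travel":[28,-18.3,0],"delta_rot":[0,0,0]},{"travel":[28,-18.3,0],"delta_rot":[0,0,0]},{"travel":[28,-18.3,0],"delta_rot":[0,0,0]},{"travel":[28,-18.3,0],"delta_rot":[0,0,0]},{"travel":[28,-18.3,0],"delta_rot":[0,0,0]},{"travel":[28,-18.3,0],"delta_rot":[0,0,0]},{"travel":[28,-18.3,0],"delta_rot":[0,0,0]},{"travel":[28,-18.3,0],"delta_rot":[0,0,0]},{"travel":[28,-18.3,0],"delta_rot":[0,0,0]},{"travel":[28,-18.3,0],"delta_rot":[0,0,0]},{"travel":[28,-18.3,0],"delta_rot":[0,0,0]},{"travel":[28,-18.3,0],"delta_rot":[0,0,0]},{"travel":[28,-18.3,0],"delta_rot":[0,0,0]},{"travel":[28,-18.3,0],"delta_rot":[0,0,0]}])

```text
time_s: 6.3
tool_pos: [524.9, 198.2, 119.8]
orientation: [0.88, 0.476, -0.0, -0.0]
force: [0.3, 0.5, -0.3]
width: 49.2
finger_force: 30.0
```

Request:
step_arm(deltas=[{"travel":[28,-18.3,0],"delta_rot":[0,0,0]},{"travel":[28,-18.3,0],"delta_rot":[0,0,0]},{"travel":[28,-18.3,0],"delta_rot":[0,0,0]},{"travel":[20,-13,0],"delta_rot":[0,0,0]},{"travel":[10,-6.5,0],"delta_rot":[0,0,0]},{"travel":[0,0,0],"delta_rot":[0,0,-0.08]},{"travel":[0,0,0],"delta_rot":[0,0,-0.08]},{"travel":[0,0,0],"delta_rot":[0,0,-0.08]},{"travel":[0,0,0],"delta_rot":[0,0,-0.08]},{"travel":[0,0,0],"delta_rot":[0,0,-0.085]},{"travel":[0,0,0],"delta_rot":[0,0,0]},{"travel":[0,0,0],"delta_rot":[0,0,0]}])

```text
time_s: 7.5
tool_pos: [525.6, 332.5, 119.6]
orientation: [0.767, 0.642, -0.0, 0.0]
force: [0.3, -0.2, -1.4]
width: 49.5
finger_force: 30.0
```

```bash
python3 - <<'E'
from h import *
snap('wrist','w2.png'); plan(526.5,353.5,16,170); print(status.sense()['width'])
E
```

```text
tool shift [ 20.7  -2.8 103.6] turn about tool z -0.002 alt 3.14 tilt [-0.02 -0.02] j6 0.74 pos [525.6 332.6 119.6] t 7.55
49.41710745313372
```

View pics/w2.png

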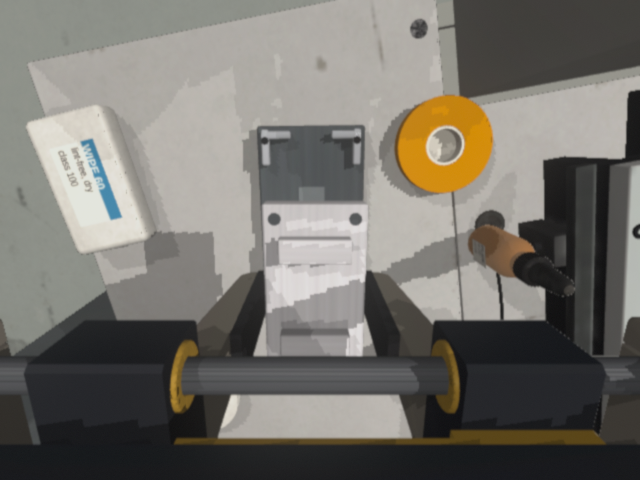

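The wrist view shows the carrier held level, its far edge from (265,203) to (367,203). The jig's far corners are at (258,127) and (364,126), so the two are aligned.

```bash
python3 - <<'E'
from h import *
s=status.sense(); M=R.from_quat(s['orientation']).as_matrix(); 
q=lambda u,v,z:(M[:2,:2].T@(px('w2.png',u,v,z)-s['tool_pos'][:2])).round(1)
zc=s['tool_pos'][2]-4.7+12
print('car far',q(265,203,zc),q(367,203,zc))
print('jig far',q(258,127,10),q(364,126,10),'side',q(260,200,10),q(365,200,10))
print('angle bits',q(262,131,18),q(361,130,18))
print('tape',px('w2.png',445,145,20),'screwdriver',px('w2.png',570,288,60),px('w2.png',490,220,0))
E
```

```text
car far [ 45.7 -23.4] [45.7 23.2]
jig far [ 84.1 -43. ] [84.9 36.2] side [ 29.2 -43.6] [29.3 39. ]
angle bits [ 81. -39.] [81.8 33.1]
tape [631.2 386.2] screwdriver [694.3 278.1] [669.9 318.3]
```

Request:
step_arm(deltas=[{"travel":[10,-1.4,5],"delta_rot":[0,0,0]},{"travel":[11.5,-1.4,15],"delta_rot":[0,0,0]},{"travel":[0,0,20],"delta_rot":[0,0,0]},{"travel":[0,0,20],"delta_rot":[0,0,0]},{"travel":[0,0,15],"delta_rot":[0,0,0]},{"travel":[0,0,10],"delta_rot":[0,0,0]},{"travel":[0,0,8],"delta_rot":[0,0,0]},{"travel":[0,0,5],"delta_rot":[0,0,0]},{"travel":[0,0,4],"delta_rot":[0,0,0]},{"travel":[0,0,2.5],"delta_rot":[0,0,0]},{"travel":[0,0,0],"delta_rot":[0,0,0]},{"travel":[0,0,0],"delta_rot":[0,0,0]},{"travel":[0,0,0],"delta_rot":[0,0,0]}])

```text
time_s: 8.85
tool_pos: [526.9, 354.9, 15.5]
orientation: [0.766, 0.643, 0.0, 0.0]
force: [-0.8, -0.5, -2.6]
width: 49.5
finger_force: 30.0
```

Request:
step_arm(deltas=[{"travel":[0,0,0.8],"delta_rot":[0,0,0]},{"travel":[0,0,0],"delta_rot":[0,0,0]},{"travel":[0,0,0],"delta_rot":[0,0,0]}])

```text
time_s: 9.15
tool_pos: [526.9, 354.9, 14.7]
orientation: [0.766, 0.643, 0.0, 0.0]
force: [-0.3, -0.4, 2.7]
width: 49.5
finger_force: 30.0
```

Request:
step_arm(deltas=[{"travel":[0,0,0],"delta_rot":[0,0,0]},{"travel":[0,0,0],"delta_rot":[0,0,0]},{"travel":[0,0,0],"delta_rot":[0,0,0]},{"travel":[0,0,0],"delta_rot":[0,0,0]},{"travel":[0,0,0],"delta_rot":[0,0,0]},{"travel":[0,0,0],"delta_rot":[0,0,0]},{"travel":[0,0,0],"delta_rot":[0,0,0]},{"travel":[0,0,-10],"delta_rot":[0,0,0]},{"travel":[0,0,-20],"delta_rot":[0,0,0]},{"travel":[0,0,-25],"delta_rot":[0,0,0]},{"travel":[0,0,-30],"delta_rot":[0,0,0]},{"travel":[0,0,-30],"delta_rot":[0,0,0]},{"travel":[0,0,-10],"delta_rot":[0,0,0]},{"travel":[0,0,0],"delta_rot":[0,0,0]},{"travel":[0,0,0],"delta_rot":[0,0,0]}], hand=0)

```text
time_s: 10.65
tool_pos: [526.2, 354.4, 138.5]
orientation: [0.766, 0.643, -0.0, -0.0]
force: [0.1, -0.1, -1.0]
width: 92.0
finger_force: 0.0
```

```bash
python3 - <<'E'
from h import *
snap('wrist','w3.png'); plan(512,22,120,6)
E
```

```text
tool shift [-329.6   43.9   18.3] turn about tool z -0.279 alt 2.863 tilt [-0.1  -0.07] j6 0.76 pos [525.9 354.2 137.9] t 10.7
```

View pics/w3.png

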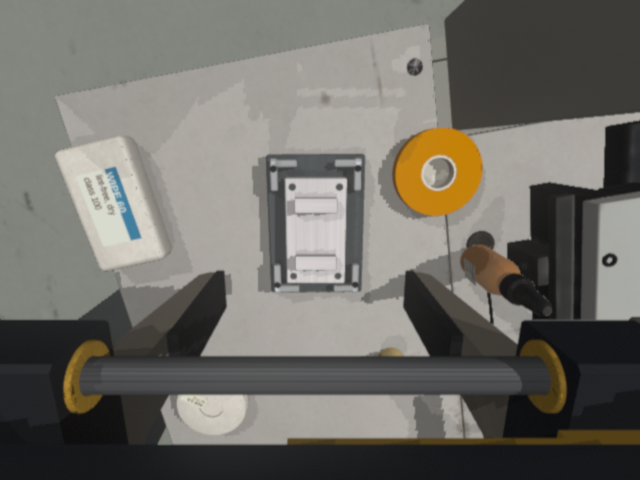

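The carrier lies in the pocket: its plate corners are (286,178), (348,178), (346,284), (287,284) and the jig's are (267,155), (365,153), (361,291), (270,292). Next is the board.

```bash
python3 - <<'E'
from h import *
quad('w3.png',[(286,178),(348,178),(346,284),(287,284)],22)
quad('w3.png',[(267,155),(365,153),(361,291),(270,292)],10)
E
```

```text
centre [527.4 355. ] [527.3 355. ] size [90.1 50.7] long axis 80.1 short 170.1
centre [527.2 358.2] [526.7 358.4] size [121.2  82. ] long axis 80.5 short 170.5
```

Request:
step_arm(deltas=[{"travel":[-15,2,0],"delta_rot":[0,0,0]},{"travel":[-30,4,0],"delta_rot":[0,0,0]},{"travel":[-30,4,0],"delta_rot":[0,0,0]},{"travel":[-30,4,0],"delta_rot":[0,0,0]},{"travel":[-30,4,0],"delta_rot":[0,0,0]},{"travel":[-30,4,0],"delta_rot":[0,0,0]},{"travel":[-30,4,0],"delta_rot":[0,0,0]},{"travel":[-30,4,0],"delta_rot":[0,0,0]},{"travel":[-30,4,0],"delta_rot":[0,0,0]},{"travel":[-30,4,0],"delta_rot":[0,0,0]},{"travel":[-30,4,0],"delta_rot":[0,0,0]},{"travel":[-15,2,0],"delta_rot":[0,0,0]},{"travel":[0,0,5],"delta_rot":[0,0,-0.1]},{"travel":[0,0,5],"delta_rot":[0,0,-0.1]},{"travel":[0,0,5],"delta_rot":[0,0,-0.08]},{"travel":[0,0,0],"delta_rot":[0,0,0]},{"travel":[0,0,0],"delta_rot":[0,0,0]}])

```text
time_s: 12.4
tool_pos: [512.4, 22.2, 123.9]
orientation: [0.67, 0.743, -0.0, -0.0]
force: [-0.0, 0.1, -0.3]
width: 91.8
finger_force: 0.0
```

```bash
python3 - <<'E'
from h import *
snap('wrist','w4.png'); plan(512,22,10,6)
p=cv2.imread('pics/w4.png')[120:320,200:430];cv2.imwrite('pics/w4c.png',cv2.resize(p,None,fx=3,fy=3,interpolation=cv2.INTER_CUBIC))
E
```

```text
tool shift [-1.000e-01 -6.000e-01  1.142e+02] turn about tool z -0.001 alt 3.141 tilt [-0.03  0.  ] j6 -0.06 pos [512.6  22.2 124.2] t 12.45
```

View pics/w4c.png

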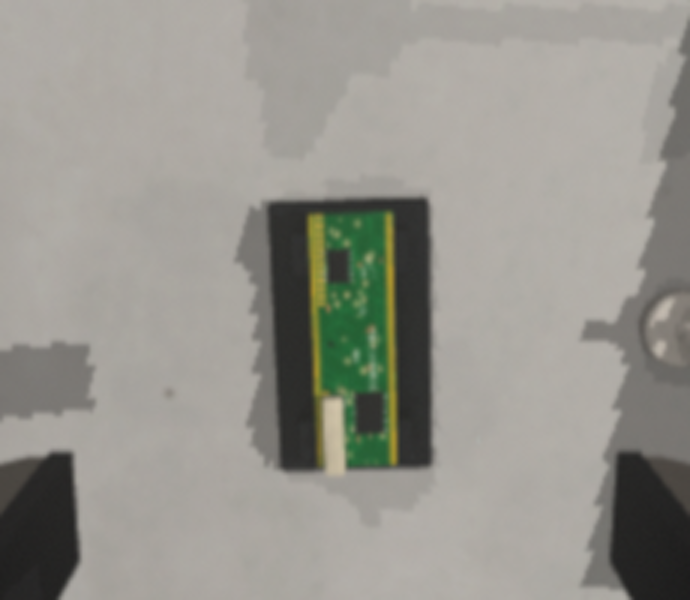

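The board's corners in the crop are about (308,213), (393,211), (397,465), (316,467), lying on the black rest.

```bash
python3 - <<'E'
from h import *
f=lambda P:[(200+x/3,120+y/3) for x,y in P]
quad('w4.png',f([(308,213),(393,211),(397,465),(316,467)]),17)
quad('w4.png',f([(268,202),(427,199),(431,466),(281,469)]),6)
E
```

```text
centre [514.2  24.8] [514.1  24.8] size [22.2 69.9] long axis 97.5 short 7.5
centre [514.   23.3] [514.   23.3] size [42.9 76.6] long axis 97.8 short 7.8
```

Request:
step_arm(deltas=[{"travel":[1.9,1.8,10],"delta_rot":[0,0,-0.027]},{"travel":[0,0,25],"delta_rot":[0,0,0]},{"travel":[0,0,25],"delta_rot":[0,0,0]},{"travel":[0,0,20],"delta_rot":[0,0,0]},{"travel":[0,0,15],"delta_rot":[0,0,0]},{"travel":[0,0,10],"delta_rot":[0,0,0]},{"travel":[0,0,8],"delta_rot":[0,0,0]},{"travel":[0,0,0],"delta_rot":[0,0,0]},{"travel":[0,0,0],"delta_rot":[0,0,0]}], hand=0)

```text
time_s: 13.35
tool_pos: [514.8, 24.3, 11.5]
orientation: [0.659, 0.753, 0.0, 0.0]
force: [-0.2, -0.3, -0.1]
width: 92.0
finger_force: 0.0
```

Request:
step_arm(deltas=[{"travel":[0,0,0],"delta_rot":[0,0,0]},{"travel":[0,0,0],"delta_rot":[0,0,0]},{"travel":[0,0,0],"delta_rot":[0,0,0]},{"travel":[0,0,0],"delta_rot":[0,0,0]},{"travel":[0,0,0],"delta_rot":[0,0,0]},{"travel":[0,0,0],"delta_rot":[0,0,0]},{"travel":[0,0,0],"delta_rot":[0,0,0]},{"travel":[0,0,0],"delta_rot":[0,0,0]},{"travel":[0,0,0],"delta_rot":[0,0,0]},{"travel":[0,0,0],"delta_rot":[0,0,0]},{"travel":[0,0,0],"delta_rot":[0,0,0]},{"travel":[0,0,0],"delta_rot":[0,0,0]},{"travel":[0,0,0],"delta_rot":[0,0,0]},{"travel":[0,0,0],"delta_rot":[0,0,0]},{"travel":[0,0,0],"delta_rot":[0,0,0]},{"travel":[0,0,0],"delta_rot":[0,0,0]}], hand=255)

```text
time_s: 14.95
tool_pos: [514.5, 24.2, 11.3]
orientation: [0.659, 0.753, -0.0, -0.0]
force: [-0.5, -0.7, 0.0]
width: 20.2
finger_force: 30.0
```

```bash
python3 - <<'E'
from h import *
plan(527.4,355,120,170.1)
E
```

```text
tool shift [ 326.1   56.7 -108.7] turn about tool z 0.306 alt -2.836 tilt [-0.  0.] j6 -0.09 pos [514.5  24.2  11.3] t 14.95
```

Request:
step_arm(deltas=[{"travel":[0,0,-6],"delta_rot":[0,0,0]},{"travel":[0,0,-15],"delta_rot":[0,0,0]},{"travel":[0,0,-25],"delta_rot":[0,0,0]},{"travel":[0,0,-30],"delta_rot":[0,0,0]},{"travel":[13,2.3,-22],"delta_rot":[0,0,0]},{"travel":[26,4.5,-11],"delta_rot":[0,0,0]},{"travel":[26,4.5,0],"delta_rot":[0,0,0]},{"travel":[26,4.5,0],"delta_rot":[0,0,0]},{"travel":[26,4.5,0],"delta_rot":[0,0,0]},{"travel":[26,4.5,0],"delta_rot":[0,0,0]},{"travel":[26,4.5,0],"delta_rot":[0,0,0]},{"travel":[26,4.5,0],"delta_rot":[0,0,0]},{"travel":[26,4.5,0],"delta_rot":[0,0,0]},{"travel":[26,4.5,0],"delta_rot":[0,0,0]},{"travel":[26,4.5,0],"delta_rot":[0,0,0]},{"travel":[26,4.5,0],"delta_rot":[0,0,0]},{"travel":[13,2.2,0],"delta_rot":[0,0,0.08]},{"travel":[0,0,0],"delta_rot":[0,0,0.08]},{"travel":[0,0,0],"delta_rot":[0,0,0.08]},{"travel":[0,0,0],"delta_rot":[0,0,0.065]}])

```text
time_s: 16.95
tool_pos: [526.4, 340.8, 120.6]
orientation: [0.766, 0.643, -0.0, 0.0]
force: [-0.5, -0.2, -0.1]
width: 20.1
finger_force: 30.0
```

Request:
step_arm(deltas=[{"travel":[0,0,0],"delta_rot":[0,0,0]},{"travel":[0,0,0],"delta_rot":[0,0,0]}])

```text
time_s: 17.15
tool_pos: [526.6, 340.6, 120.6]
orientation: [0.765, 0.644, 0.0, 0.0]
force: [-0.5, -0.3, -0.5]
width: 20.2
finger_force: 30.0
```

```bash
python3 - <<'E'
from h import *
snap('wrist','w5.png'); plan(527.4,355,26,170.1); print(status.sense()['width'])
p=cv2.imread('pics/w5.png')[100:380,180:460];cv2.imwrite('pics/w5c.png',cv2.resize(p,(588,588),interpolation=cv2.INTER_CUBIC))
E
```

```text
tool shift [14.3 -1.7 94.5] turn about tool z 0.003 alt -3.139 tilt [0. 0.] j6 0.74 pos [526.6 340.6 120.5] t 17.2
20.591618896326178
```

View pics/w5c.png

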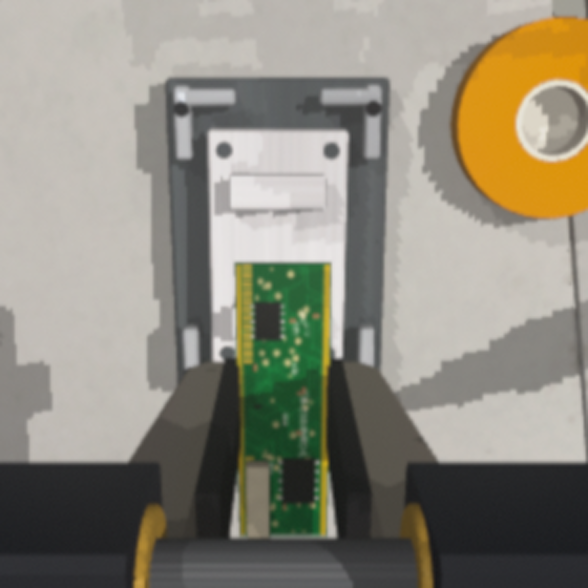

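The board is held level, its far edge from (236,263) to (331,263) in the crop. The carrier's far edge runs (208,130) to (348,128), with its side at y=350 spanning x=212 to 344.

```bash
python3 - <<'E'
from h import *
s=status.sense(); M=R.from_quat(s['orientation']).as_matrix()
q=lambda u,v,z:(M[:2,:2].T@(px('w5.png',180+u/2.1,100+v/2.1,z)-s['tool_pos'][:2])).round(1)
zb=s['tool_pos'][2]+5.7
print('board',q(236,263,zb),q(331,263,zb),'car',q(208,130,22),q(348,128,22),q(212,350,22),q(344,350,22),'land',q(230,177,30),q(326,175,30))
E
```

```text
board [ 35.  -11.2] [35.  10.1] car [ 59.3 -26.7] [60.  22.3] [-22.1 -27.2] [-22.2  22.7] land [ 43.8 -18.8] [44.5 14.4]
```

Request:
step_arm(deltas=[{"travel":[7,-0.9,5],"delta_rot":[0,0,0]},{"travel":[7.4,-0.8,15],"delta_rot":[0,0,0]},{"travel":[0,0,20],"delta_rot":[0,0,0]},{"travel":[0,0,20],"delta_rot":[0,0,0]},{"travel":[0,0,13],"delta_rot":[0,0,0]},{"travel":[0,0,9],"delta_rot":[0,0,0]},{"travel":[0,0,6],"delta_rot":[0,0,0]},{"travel":[0,0,4],"delta_rot":[0,0,0]},{"travel":[0,0,2],"delta_rot":[0,0,0]},{"travel":[0,0,0],"delta_rot":[0,0,0]},{"travel":[0,0,0],"delta_rot":[0,0,0]},{"travel":[0,0,0],"delta_rot":[0,0,0]}])

```text
time_s: 18.4
tool_pos: [527.7, 355.3, 26.8]
orientation: [0.765, 0.644, 0.0, 0.0]
force: [0.2, 0.2, -0.3]
width: 20.4
finger_force: 30.0
```

Request:
step_arm(deltas=[{"travel":[0,0,0.6],"delta_rot":[0,0,0]},{"travel":[0,0,0],"delta_rot":[0,0,0]},{"travel":[0,0,0],"delta_rot":[0,0,0]}])

```text
time_s: 18.7
tool_pos: [527.7, 355.3, 26.2]
orientation: [0.765, 0.644, 0.0, 0.0]
force: [-0.5, -0.1, 5.8]
width: 20.6
finger_force: 30.0
```

Request:
step_arm(deltas=[{"travel":[0,0,0],"delta_rot":[0,0,0]},{"travel":[0,0,0],"delta_rot":[0,0,0]},{"travel":[0,0,0],"delta_rot":[0,0,0]},{"travel":[0,0,0],"delta_rot":[0,0,0]},{"travel":[0,0,0],"delta_rot":[0,0,0]},{"travel":[0,0,0],"delta_rot":[0,0,0]},{"travel":[0,0,0],"delta_rot":[0,0,0]},{"travel":[0,0,0],"delta_rot":[0,0,0]},{"travel":[0,0,0],"delta_rot":[0,0,0]},{"travel":[0,0,-10],"delta_rot":[0,0,0]},{"travel":[0,0,-20],"delta_rot":[0,0,0]},{"travel":[0,0,-30],"delta_rot":[0,0,0]},{"travel":[0,0,-30],"delta_rot":[0,0,0]},{"travel":[0,0,-20],"delta_rot":[0,0,0]},{"travel":[0,0,0],"delta_rot":[0,0,0]},{"travel":[0,0,0],"delta_rot":[0,0,0]}], hand=0)

```text
time_s: 20.3
tool_pos: [527.4, 355.2, 136.0]
orientation: [0.765, 0.644, 0.0, 0.0]
force: [-0.6, -0.6, -0.4]
width: 91.9
finger_force: 0.0
```

```bash
python3 - <<'E'
from h import *
snap('wrist','w6.png'); plan(568,-140.5,130,155)
p=cv2.imread('pics/w6.png')[130:310,220:420];cv2.imwrite('pics/w6c.png',cv2.resize(p,None,fx=3,fy=3,interpolation=cv2.INTER_CUBIC))
E
```

```text
tool shift [-481.   125.2    5.3] turn about tool z 0.264 alt -2.877 tilt [-0.04 -0.03] j6 0.76 pos [526.9 354.8 135.1] t 20.35
```

View pics/w6c.png

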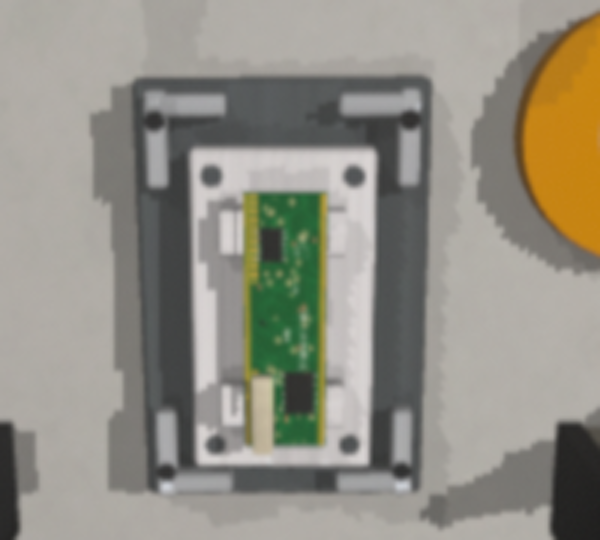

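The board rests on both lands: corners (243,193), (326,193), (325,445), (244,445). The carrier's are (190,148), (377,148), (370,465), (196,466).

```bash
python3 - <<'E'
from h import *
f=lambda P:[(220+x/3,130+y/3) for x,y in P]
quad('w6.png',f([(243,193),(326,193),(325,445),(244,445)]),32)
quad('w6.png',f([(190,148),(377,148),(370,465),(196,466)]),22)
E
```

```text
centre [527.2 355.5] [527.3 355.5] size [68.8 22.1] long axis 80.1 short 170.1
centre [526.9 355.8] [526.9 355.7] size [89.6 49.4] long axis 80.2 short 170.2
```

Request:
step_arm(deltas=[{"travel":[-16,4,0],"delta_rot":[0,0,0]},{"travel":[-31,8,0],"delta_rot":[0,0,0]},{"travel":[-31,8,0],"delta_rot":[0,0,0]},{"travel":[-31,8,0],"delta_rot":[0,0,0]},{"travel":[-31,8,0],"delta_rot":[0,0,0]},{"travel":[-31,8,0],"delta_rot":[0,0,0]},{"travel":[-31,8,0],"delta_rot":[0,0,0]},{"travel":[-31,8,0],"delta_rot":[0,0,0]},{"travel":[-31,8,0],"delta_rot":[0,0,0]},{"travel":[-31,8,0],"delta_rot":[0,0,0]},{"travel":[-31,8,0],"delta_rot":[0,0,0]},{"travel":[-31,8,0],"delta_rot":[0,0,0]},{"travel":[-31,8,0],"delta_rot":[0,0,0]},{"travel":[-31,8,0],"delta_rot":[0,0,0]},{"travel":[-31,8,0],"delta_rot":[0,0,0]},{"travel":[-31,9,0],"delta_rot":[0,0,0.09]},{"travel":[0,0,5],"delta_rot":[0,0,0.09]},{"travel":[0,0,5],"delta_rot":[0,0,0.084]},{"travel":[0,0,0],"delta_rot":[0,0,0]},{"travel":[0,0,0],"delta_rot":[0,0,0]}])

```text
time_s: 22.35
tool_pos: [567.2, -140.5, 124.9]
orientation: [0.843, 0.538, -0.001, -0.001]
force: [-0.2, 0.2, 0.3]
width: 92.0
finger_force: 0.0
```

```bash
python3 - <<'E'
from h import *
snap('wrist','w7.png'); plan(568,-140.5,15,155)
p=cv2.imread('pics/w7.png')[100:320,210:430];cv2.imwrite('pics/w7c.png',cv2.resize(p,(600,600),interpolation=cv2.INTER_CUBIC))
E
```

```text
tool shift [1.000e-01 6.000e-01 1.102e+02] turn about tool z 0.003 alt -3.139 tilt [-0.06  0.01] j6 0.19 pos [ 567.6 -140.3  125.2] t 22.4
```

View pics/w7c.png

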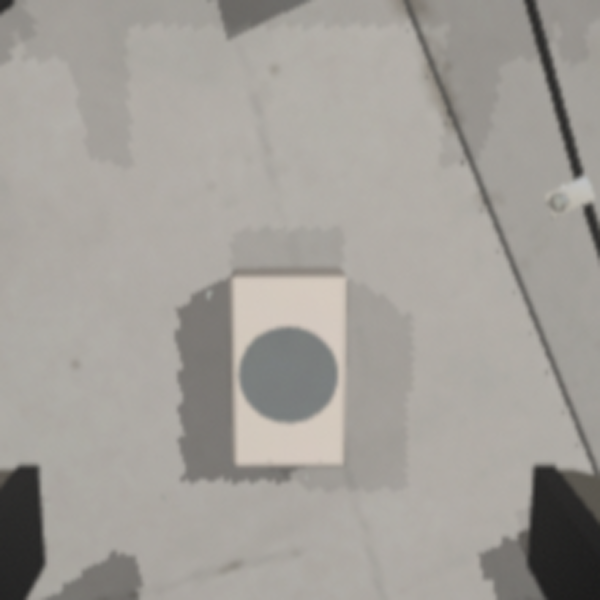

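The block's top corners in the crop are (231,275), (346,276), (343,465), (234,465), with the disc centred at (288,374).

```bash
python3 - <<'E'
from h import *
k=220/600
f=lambda P:[(210+x*k,100+y*k) for x,y in P]
quad('w7.png',f([(231,275),(346,276),(343,465),(234,465)]),22)
c=f([(288,374)])[0]; p=px('w7.png',*c,22); print('disc',p); plan(p[0],p[1],6,155)
E
```

```text
centre [ 567.8 -139.6] [ 567.8 -139.6] size [56.7 32.4] long axis 65.2 short 155.2
disc [ 567.5 -139.9]
tool shift [ 4.000e-01 -1.000e-01  1.192e+02] turn about tool z 0.003 alt -3.139 tilt [-0.06  0.01] j6 0.19 pos [ 567.6 -140.3  125.2] t 22.4
```

Request:
step_arm(deltas=[{"travel":[0.5,0,19],"delta_rot":[0,0,0]},{"travel":[0,0,30],"delta_rot":[0,0,0]},{"travel":[0,0,28],"delta_rot":[0,0,0]},{"travel":[0,0,20],"delta_rot":[0,0,0]},{"travel":[0,0,14],"delta_rot":[0,0,0]},{"travel":[0,0,7],"delta_rot":[0,0,0]},{"travel":[0,0,0],"delta_rot":[0,0,0]},{"travel":[0,0,0],"delta_rot":[0,0,0]}], hand=0)

```text
time_s: 23.2
tool_pos: [569.1, -139.8, 8.4]
orientation: [0.843, 0.538, 0.0, 0.0]
force: [0.4, 0.6, 0.2]
width: 92.1
finger_force: 0.0
```

Request:
step_arm(deltas=[{"travel":[0,0,0],"delta_rot":[0,0,0]},{"travel":[0,0,0],"delta_rot":[0,0,0]},{"travel":[0,0,0],"delta_rot":[0,0,0]},{"travel":[0,0,0],"delta_rot":[0,0,0]},{"travel":[0,0,0],"delta_rot":[0,0,0]},{"travel":[0,0,0],"delta_rot":[0,0,0]},{"travel":[0,0,0],"delta_rot":[0,0,0]},{"travel":[0,0,0],"delta_rot":[0,0,0]},{"travel":[0,0,0],"delta_rot":[0,0,0]},{"travel":[0,0,0],"delta_rot":[0,0,0]},{"travel":[0,0,0],"delta_rot":[0,0,0]},{"travel":[0,0,0],"delta_rot":[0,0,0]},{"travel":[0,0,0],"delta_rot":[0,0,0]}], hand=255)

```text
time_s: 24.5
tool_pos: [568.4, -139.8, 7.7]
orientation: [0.843, 0.537, -0.0, -0.0]
force: [0.6, 0.3, -0.3]
width: 33.7
finger_force: 30.0
```

```bash
python3 - <<'E'
from h import *
plan(527.2,355.5,120,170.1)
E
```

```text
tool shift [ 431.5 -246.5 -112.4] turn about tool z -0.263 alt 2.878 tilt [-0. -0.] j6 0.19 pos [ 568.4 -139.8    7.7] t 24.5
```

Request:
step_arm(deltas=[{"travel":[0,0,-8],"delta_rot":[0,0,0]},{"travel":[0,0,-20],"delta_rot":[0,0,0]},{"travel":[0,0,-30],"delta_rot":[0,0,0]},{"travel":[0,0,-30],"delta_rot":[0,0,0]},{"travel":[13,-7.5,-24],"delta_rot":[0,0,0]},{"travel":[27,-15.4,-8],"delta_rot":[0,0,0]},{"travel":[27,-15.4,0],"delta_rot":[0,0,0]},{"travel":[27,-15.4,0],"delta_rot":[0,0,0]},{"travel":[27,-15.4,0],"delta_rot":[0,0,0]},{"travel":[27,-15.4,0],"delta_rot":[0,0,0]},{"travel":[27,-15.4,0],"delta_rot":[0,0,0]},{"travel":[27,-15.4,0],"delta_rot":[0,0,0]},{"travel":[27,-15.4,0],"delta_rot":[0,0,0]},{"travel":[27,-15.4,0],"delta_rot":[0,0,0]},{"travel":[27,-15.4,0],"delta_rot":[0,0,0]},{"travel":[27,-15.4,0],"delta_rot":[0,0,0]},{"travel":[27,-15.4,0],"delta_rot":[0,0,0]},{"travel":[27,-15.4,0],"delta_rot":[0,0,0]},{"travel":[27,-15.4,0],"delta_rot":[0,0,0]},{"travel":[27,-15.4,0],"delta_rot":[0,0,0]}])

```text
time_s: 26.5
tool_pos: [528.4, 341.1, 128.2]
orientation: [0.843, 0.537, 0.0, 0.0]
force: [-0.2, -0.7, -1.7]
width: 33.8
finger_force: 30.0
```

Request:
step_arm(deltas=[{"travel":[13,-7.5,0],"delta_rot":[0,0,0]},{"travel":[0,0,0],"delta_rot":[0,0,-0.09]},{"travel":[0,0,0],"delta_rot":[0,0,-0.09]},{"travel":[0,0,0],"delta_rot":[0,0,-0.083]},{"travel":[0,0,0],"delta_rot":[0,0,0]},{"travel":[0,0,0],"delta_rot":[0,0,0]}])

```text
time_s: 27.1
tool_pos: [527.5, 354.4, 127.8]
orientation: [0.766, 0.642, -0.0, 0.0]
force: [0.9, 0.3, -0.8]
width: 33.8
finger_force: 30.0
```

```bash
python3 - <<'E'
from h import *
snap('wrist','w8.png'); plan(527.2,355.5,39.7,170.1)
p=cv2.imread('pics/w8.png')[100:380,180:460];cv2.imwrite('pics/w8c.png',cv2.resize(p,(588,588),interpolation=cv2.INTER_CUBIC))
E
```

```text
tool shift [ 0.9 -0.5 88.1] turn about tool z -0.003 alt 3.139 tilt [-0.   -0.01] j6 0.76 pos [527.5 354.5 127.8] t 27.15
```

View pics/w8c.png

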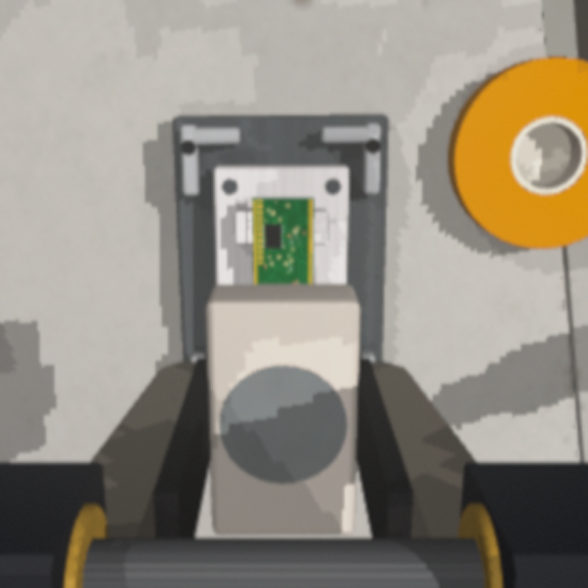

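The block is level in the grip: top far edge (209,301) to (359,301), disc centre about (283,424). The board's far edge is (253,198) to (313,198).

```bash
python3 - <<'E'
from h import *
s=status.sense(); M=R.from_quat(s['orientation']).as_matrix()
q=lambda u,v,z:(M[:2,:2].T@(px('w8.png',180+u/2.1,100+v/2.1,z)-s['tool_pos'][:2])).round(1)
zb=s['tool_pos'][2]+14.3
print('block',q(209,301,zb),q(359,301,zb),q(214,532,zb),q(354,532,zb),'disc',q(283,424,zb),'board',q(253,198,32),q(313,198,32))
E
```

```text
block [ 28.6 -16.6] [28.5 15.6] [-27.6 -16.8] [-27.6  16. ] disc [-0.2 -0.6] board [ 35.7 -11.1] [35.7 10.2]
```

Request:
step_arm(deltas=[{"travel":[0.5,0,15],"delta_rot":[0,0,0]},{"travel":[0,0,20],"delta_rot":[0,0,0]},{"travel":[0,0,20],"delta_rot":[0,0,0]},{"travel":[0,0,14],"delta_rot":[0,0,0]},{"travel":[0,0,8],"delta_rot":[0,0,0]},{"travel":[0,0,5],"delta_rot":[0,0,0]},{"travel":[0,0,3],"delta_rot":[0,0,0]},{"travel":[0,0,2],"delta_rot":[0,0,0]},{"travel":[0,0,0],"delta_rot":[0,0,0]},{"travel":[0,0,0],"delta_rot":[0,0,0]},{"travel":[0,0,0],"delta_rot":[0,0,0]}])

```text
time_s: 28.25
tool_pos: [527.8, 355.5, 41.2]
orientation: [0.766, 0.643, 0.0, 0.0]
force: [1.9, 0.1, -0.7]
width: 33.5
finger_force: 30.0
```

Request:
step_arm(deltas=[{"travel":[0,0,0.8],"delta_rot":[0,0,0]},{"travel":[0,0,0.7],"delta_rot":[0,0,0]},{"travel":[0,0,0],"delta_rot":[0,0,0]},{"travel":[0,0,0],"delta_rot":[0,0,0]}])

```text
time_s: 28.65
tool_pos: [527.7, 355.5, 39.7]
orientation: [0.766, 0.643, 0.0, 0.0]
force: [-1.5, -0.7, 5.6]
width: 33.6
finger_force: 30.0
```

Request:
step_arm(deltas=[{"travel":[0,0,0],"delta_rot":[0,0,0]},{"travel":[0,0,0],"delta_rot":[0,0,0]},{"travel":[0,0,0],"delta_rot":[0,0,0]},{"travel":[0,0,0],"delta_rot":[0,0,0]},{"travel":[0,0,0],"delta_rot":[0,0,0]},{"travel":[0,0,0],"delta_rot":[0,0,0]},{"travel":[0,0,0],"delta_rot":[0,0,0]},{"travel":[0,0,0],"delta_rot":[0,0,0]},{"travel":[0,0,-10],"delta_rot":[0,0,0]},{"travel":[0,0,-20],"delta_rot":[0,0,0]},{"travel":[0,0,-30],"delta_rot":[0,0,0]},{"travel":[0,0,-30],"delta_rot":[0,0,0]},{"travel":[0,0,-20],"delta_rot":[0,0,0]},{"travel":[0,0,0],"delta_rot":[0,0,0]},{"travel":[0,0,0],"delta_rot":[0,0,0]}], hand=0)

```text
time_s: 30.15
tool_pos: [527.6, 355.4, 149.5]
orientation: [0.766, 0.643, 0.0, 0.0]
force: [-0.6, 0.7, -0.5]
width: 91.8
finger_force: 0.0
```

```bash
python3 - <<'E'
from h import *
snap('wrist','w9.png'); plan(574,209,130,170)
p=cv2.imread('pics/w9.png')[130:330,220:420];cv2.imwrite('pics/w9c.png',cv2.resize(p,None,fx=3,fy=3,interpolation=cv2.INTER_CUBIC))
E
```

```text
tool shift [-135.8   71.3   18.6] turn about tool z 0.002 alt -3.14 tilt [-0.04 -0.03] j6 0.76 pos [527.1 355.  148.6] t 30.2
```

View pics/w9c.png

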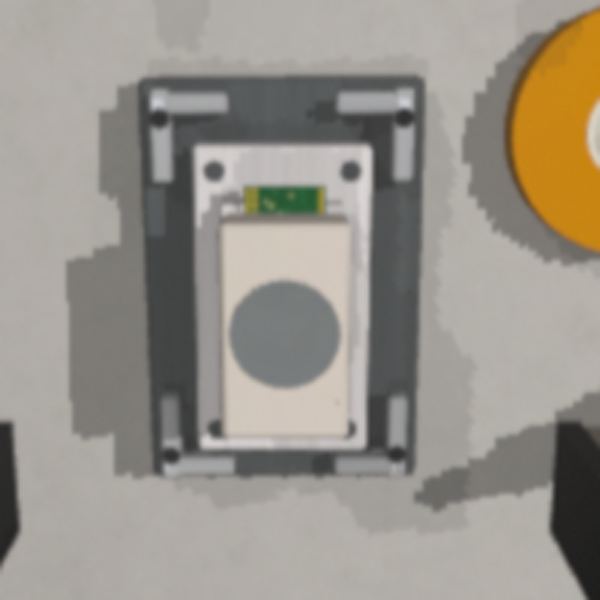

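The block sits on the board: top corners (218,220), (352,220), (348,436), (223,437), disc at (285,333). Next is the weight.

```bash
python3 - <<'E'
from h import *
f=lambda P:[(220+x/3,130+y/3) for x,y in P]
quad('w9.png',f([(218,220),(352,220),(348,436),(223,437)]),54)
print('disc',px('w9.png',220+285/3,130+333/3,54)); a=[px('w9.png',*p,32) for p in f([(244,186),(325,186)])]; m=(a[0]+a[1])/2
print('board centre',m-35*np.array([np.cos(np.radians(80.1)),np.sin(np.radians(80.1))]))
E
```

```text
centre [527.5 355.7] [527.7 355.7] size [57.6 33.5] long axis 80.5 short 170.5
disc [527.4 355.3]
board centre [527.28248149 355.17117358]
```

Request:
step_arm(deltas=[{"travel":[-16,9,0],"delta_rot":[0,0,0]},{"travel":[-30,16,0],"delta_rot":[0,0,0]},{"travel":[-30,16,0],"delta_rot":[0,0,0]},{"travel":[-30,16,5],"delta_rot":[0,0,0]},{"travel":[-30,15,5],"delta_rot":[0,0,0]},{"travel":[0,0,5],"delta_rot":[0,0,0]},{"travel":[0,0,0],"delta_rot":[0,0,0]},{"travel":[0,0,0],"delta_rot":[0,0,0]}])

```text
time_s: 31.0
tool_pos: [574.6, 209.1, 133.5]
orientation: [0.766, 0.643, -0.001, -0.0]
force: [1.4, -0.1, -0.1]
width: 91.9
finger_force: 0.0
```

```bash
python3 - <<'E'
from h import *
p,K,T=snap('wrist','w10.png'); plan(574,209,6,170)
h=cv2.cvtColor(p,cv2.COLOR_BGR2HSV); m=cv2.inRange(h,(18,60,90),(35,255,255)); m[330:]=0
n,l,st,c=cv2.connectedComponentsWithStats(m)
for i in range(1,n):
    if st[i,4]>60: print(st[i],c[i].round(1),px('w10.png',*c[i],26),px('w10.png',*c[i],38))
q=T[:3,:3].T@(np.array([574,209,20])-T[:3,3]); print((K@q/q[2])[:2])
u,v=(K@q/q[2])[:2].astype(int); cv2.imwrite('pics/w10c.png',cv2.resize(p[max(v-80,0):v+80,u-80:u+80],None,fx=3.5,fy=3.5,interpolation=cv2.INTER_CUBIC)); print(u,v)
E
```

```text
tool shift [ -0.6  -0.5 127.9] turn about tool z 0.002 alt -3.139 tilt [-0.04 -0.  ] j6 0.52 pos [574.7 209.6 133.9] t 31.05
[ 309    0   93   39 2524] [354.5  16.1] [627.9 359.5] [626.1 356.1]
[301 213  32  35 901] [316.2 230.2] [576.1 214.4] [576.5 217.2]
[587 268   5  53 164] [589.1 294. ] [792.1 121. ] [783.2 127.9]
[542 275   7  46 260] [544.5 295.8] [755.3 125.8] [747.9 132.5]
[314.76176983 235.20526015]
314 235
```

View pics/w10c.png

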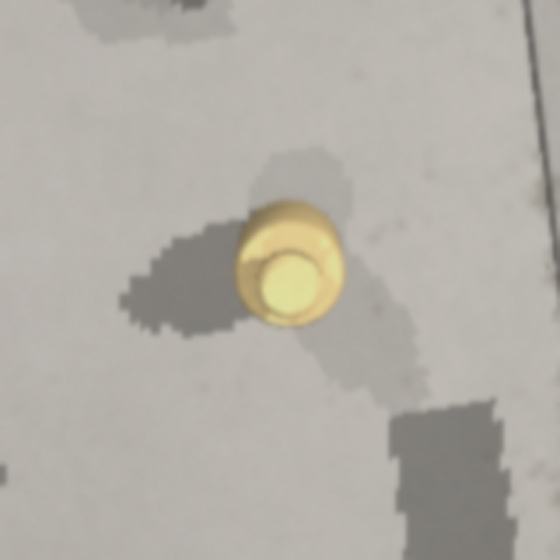

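The weight's knob top is at about (290,286) in the crop. The body's round shoulder is centred near (291,273).

```bash
python3 - <<'E'
from h import *
print(px('w10.png',234+290/3.5,155+286/3.5,38)); 
for z in(18,24):print(px('w10.png',234+291/3.5,155+273/3.5,z))
a=px('w10.png',234+290/3.5,155+286/3.5,38); plan(a[0],a[1],6,170)
E
```

```text
[576.2 212.1]
[576.2 210. ]
[576.4 211.5]
tool shift [  2.8   1.1 127.9] turn about tool z 0.002 alt -3.139 tilt [-0.04 -0.  ] j6 0.52 pos [574.7 209.6 133.9] t 31.05
```

Request:
step_arm(deltas=[{"travel":[2.4,1.2,20],"delta_rot":[0,0,0]},{"travel":[0,0,30],"delta_rot":[0,0,0]},{"travel":[0,0,30],"delta_rot":[0,0,0]},{"travel":[0,0,25],"delta_rot":[0,0,0]},{"travel":[0,0,14],"delta_rot":[0,0,0]},{"travel":[0,0,8],"delta_rot":[0,0,0]},{"travel":[0,0,0],"delta_rot":[0,0,0]},{"travel":[0,0,0],"delta_rot":[0,0,0]}], hand=0)

```text
time_s: 31.85
tool_pos: [577.3, 211.6, 8.1]
orientation: [0.765, 0.644, 0.001, 0.0]
force: [1.5, -0.5, 0.2]
width: 91.7
finger_force: 0.0
```

Request:
step_arm(deltas=[{"travel":[0,0,0],"delta_rot":[0,0,0]},{"travel":[0,0,0],"delta_rot":[0,0,0]},{"travel":[0,0,0],"delta_rot":[0,0,0]},{"travel":[0,0,0],"delta_rot":[0,0,0]},{"travel":[0,0,0],"delta_rot":[0,0,0]},{"travel":[0,0,0],"delta_rot":[0,0,0]},{"travel":[0,0,0],"delta_rot":[0,0,0]},{"travel":[0,0,0],"delta_rot":[0,0,0]},{"travel":[0,0,0],"delta_rot":[0,0,0]},{"travel":[0,0,0],"delta_rot":[0,0,0]},{"travel":[0,0,0],"delta_rot":[0,0,0]},{"travel":[0,0,0],"delta_rot":[0,0,0]},{"travel":[0,0,0],"delta_rot":[0,0,0]},{"travel":[0,0,0],"delta_rot":[0,0,0]},{"travel":[0,0,0],"delta_rot":[0,0,0]}], hand=255)

```text
time_s: 33.35
tool_pos: [576.6, 211.1, 7.1]
orientation: [0.766, 0.643, -0.0, -0.0]
force: [1.1, 0.4, -0.7]
width: 25.0
finger_force: 30.0
```

```bash
python3 - <<'E'
from h import *
plan(527.5,355.4,140,170)
E
```

```text
tool shift [ 133.7  -73.2 -132.9] turn about tool z 0.002 alt -3.14 tilt [-0.01  0.  ] j6 0.52 pos [576.6 211.1   7.1] t 33.35
```

Request:
step_arm(deltas=[{"travel":[0,0,-8],"delta_rot":[0,0,0]},{"travel":[0,0,-20],"delta_rot":[0,0,0]},{"travel":[0,0,-30],"delta_rot":[0,0,0]},{"travel":[0,0,-30],"delta_rot":[0,0,0]},{"travel":[0,0,-25],"delta_rot":[0,0,0]},{"travel":[10,-5.5,-10],"delta_rot":[0,0,0]},{"travel":[20,-11,0],"delta_rot":[0,0,0]},{"travel":[25,-13.5,0],"delta_rot":[0,0,0]},{"travel":[25,-14,0],"delta_rot":[0,0,0]},{"travel":[25,-14,0],"delta_rot":[0,0,0]},{"travel":[18.7,-10.2,0],"delta_rot":[0,0,0]},{"travel":[10,-5,0],"delta_rot":[0,0,0]},{"travel":[0,0,0],"delta_rot":[0,0,0]},{"travel":[0,0,0],"delta_rot":[0,0,0]},{"travel":[0,0,0],"delta_rot":[0,0,0]}])

```text
time_s: 34.85
tool_pos: [527.8, 354.5, 130.0]
orientation: [0.766, 0.643, -0.0, 0.0]
force: [-0.5, 0.3, -0.8]
width: 25.0
finger_force: 30.0
```

```bash
python3 - <<'E'
from h import *
p,K,T=snap('wrist','w11.png'); plan(527.5,355.4,61.1,170)
s=status.sense(); M=R.from_quat(s['orientation']).as_matrix(); print(s['width'])
h=cv2.cvtColor(p,cv2.COLOR_BGR2HSV); m=cv2.inRange(h,(18,60,70),(35,255,255)); m[360:]=0;m[:,:230]=0;m[:,400:]=0
n,l,st,c=cv2.connectedComponentsWithStats(m)
for i in range(1,n):
    if st[i,4]>100: print(st[i],c[i].round(1),(M[:2,:2].T@(px('w11.png',*c[i],s['tool_pos'][2]+22)-s['tool_pos'][:2])).round(1))
E
```

```text
tool shift [ 0.9 -0.6 69. ] turn about tool z 0.0 alt -3.141 tilt [-0.01 -0.02] j6 0.76 pos [527.9 354.5 130.1] t 34.9
25.084291995064913
[395 157   5  39 135] [397.5 176.1] [59.3 32.9]
[ 288  261   54   69 2959] [314.4 295.1] [ 6.8 -0.9]
[234 340  17  20 244] [241.9 350. ] [-20.8 -34.6]
[379 340  17  20 227] [387.  350.1] [-20.8  32.9]
```

Request:
step_arm(deltas=[{"travel":[0.4,-0.5,15],"delta_rot":[0,0,0]},{"travel":[0,0,20],"delta_rot":[0,0,0]},{"travel":[0,0,14],"delta_rot":[0,0,0]},{"travel":[0,0,9],"delta_rot":[0,0,0]},{"travel":[0,0,5],"delta_rot":[0,0,0]},{"travel":[0,0,3],"delta_rot":[0,0,0]},{"travel":[0,0,1.5],"delta_rot":[0,0,0]},{"travel":[0,0,0],"delta_rot":[0,0,0]},{"travel":[0,0,0],"delta_rot":[0,0,0]},{"travel":[0,0,0],"delta_rot":[0,0,0]}])

```text
time_s: 35.9
tool_pos: [527.4, 356.1, 63.2]
orientation: [0.766, 0.643, 0.0, 0.0]
force: [0.3, 0.0, -1.5]
width: 24.7
finger_force: 30.0
```

Request:
step_arm(deltas=[{"travel":[0,0,1],"delta_rot":[0,0,0]},{"travel":[0,0,1],"delta_rot":[0,0,0]},{"travel":[0,0,0],"delta_rot":[0,0,0]},{"travel":[0,0,0],"delta_rot":[0,0,0]}])

```text
time_s: 36.3
tool_pos: [527.3, 356.0, 61.1]
orientation: [0.766, 0.643, 0.0, 0.0]
force: [-1.2, -1.7, 4.8]
width: 25.0
finger_force: 30.0
```

Contact made, so I'll release and rise.

Request:
step_arm(deltas=[{"travel":[0,0,0],"delta_rot":[0,0,0]},{"travel":[0,0,0],"delta_rot":[0,0,0]},{"travel":[0,0,0],"delta_rot":[0,0,0]},{"travel":[0,0,0],"delta_rot":[0,0,0]},{"travel":[0,0,0],"delta_rot":[0,0,0]},{"travel":[0,0,0],"delta_rot":[0,0,0]},{"travel":[0,0,0],"delta_rot":[0,0,0]},{"travel":[0,0,0],"delta_rot":[0,0,0]},{"travel":[0,0,-10],"delta_rot":[0,0,0]},{"travel":[0,0,-20],"delta_rot":[0,0,0]},{"travel":[0,0,-30],"delta_rot":[0,0,0]},{"travel":[0,0,-30],"delta_rot":[0,0,0]},{"travel":[0,0,-10],"delta_rot":[0,0,0]},{"travel":[0,0,0],"delta_rot":[0,0,0]},{"travel":[0,0,0],"delta_rot":[0,0,0]},{"travel":[0,0,0],"delta_rot":[0,0,0]}], hand=0)

```text
time_s: 37.9
tool_pos: [526.3, 355.4, 159.1]
orientation: [0.766, 0.643, -0.001, -0.0]
force: [-0.5, -0.3, 0.2]
width: 92.2
finger_force: 0.0
```

```bash
python3 - <<'E'
from h import *
snap('wrist','w12.png')
p=cv2.imread('pics/w12.png')[130:330,220:420];cv2.imwrite('pics/w12c.png',cv2.resize(p,None,fx=3,fy=3,interpolation=cv2.INTER_CUBIC))
E
```

```text
(no output)
```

View pics/w12c.png

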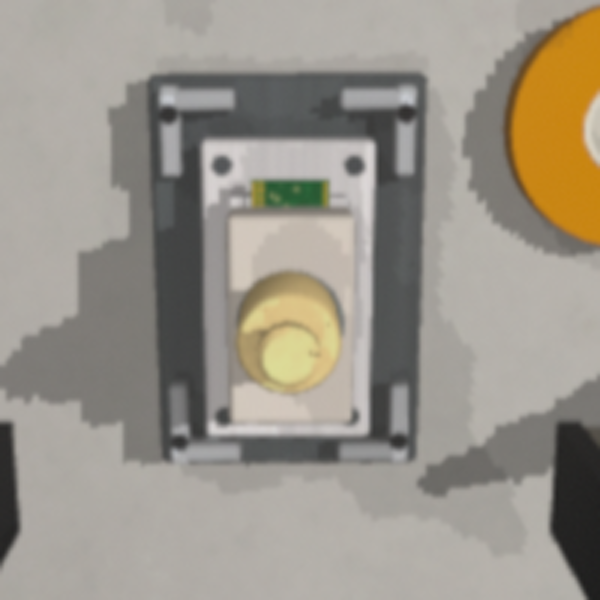

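The weight stands upright on the block, its knob at about (290,354), and the stack is undisturbed. I'll hand in, with a numeric check first.

```bash
python3 - <<'E'
from h import *
a=px('w12.png',220+290/3,130+354/3,92); print(a)
quad('w12.png',[(220+x/3,130+y/3) for x,y in [(228,212),(354,212),(352,423),(230,423)]],54)
if np.hypot(*(a-[527.4,355.5]))<6: print(job.sign_off())
E
```

```text
[527.4 357.6]
centre [527.6 355.7] [527.5 355.7] size [57.8 33.2] long axis 80.3 short 170.3
the job is handed in; nothing more can be done
None
```

The curing pack is stacked in the jig (carrier, board, block, weight) and the job is handed in at about 38 s; my last camera check put the weight about 2 mm off the block's centre and the other pieces within about 1 mm of the piece below, but sign-off returned no verdict.

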